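Refit the batch freezer's beater

ROBOT

A 6-joint arm with a two-finger parallel gripper is mounted at the origin on the work surface. World frame = base frame: x ahead of the robot, y to its left, z up, the work surface at z = 0. Lengths are in mm, angles in degrees, forces in N, time in s.
With the tool pointing down it reaches from about 350 to 875 mm from the base axis. Payload 4.2 kg.
Tool frame: the origin (TCP) lies between the finger pads, 19 mm behind the fingertips; this is the grasp point; z points along the fingers, y is the line along which they close (so a half turn about z gives the same grasp; the last joint's range is limited). The gripper opens to 87 mm and grips with 3 to 60 N. Pads are 19 mm wide; open, the fingers measure 117 mm over their backs; the gripper's body (75 mm by 190 mm) begins 51 mm behind the grasp point.
Start: joints at [-55.313, 22.042, 0.453, 0, -68.411, -14.817], TCP at [212.446, -587.764, 241.25] pointing down, gripper open.
Joint ranges: [-179.83, 179.83], [-69.29, 118.12], [-61.27, 80.66], [-181.25, 117.63], [-171.15, -9.14], [-177.46, 177.46]. Speed limits (degrees/s): [159.86, 159.86, 180, 180, 180, 180].

INTERFACE

Orientations are given as a 3x3 rotation matrix whose columns are the frame's x, y, z axes.
In Python, from station import sensors, cams, finish_job gives the robot as it stands. The module is installed in compiled form; this text tells all that it offers.
- The arm moves only by the shell command python3 -m pendant 'ROWS' [FORCE]. ROWS is JSON, a list of rows, each an object of numbers: "tx", "ty", "tz": the shift along the world's x, y, z in cm; "yaw": the turn about the world's z in degrees; "grip": the finger opening in cm, from 0 to 8.7. A call has 1 to 5 rows; each row is the pose to reach, as a shift and turn from the pose commanded when the call began; what a row does not reach only later rows make up. A row lasts 1/10 s, in which the tool goes at most 50 mm and 8.59 degrees, less where a joint would pass 70% of its speed; a pose out of reach is approached as far as the arm can. A call with a gripper value outside its range is refused whole. The fingers move at their own pace and stop on an object; FORCE is the grip in N (left out, the last holds). Time passes only in rows, so rows that repeat a pose let the fingers close. It gives the time, the measured TCP pose, the force, the opening and the grip force at its end, in the units of the state.
- sensors.get_obs(): the state, without advancing time (a new reading comes with each control period).
- cams.snapshot(name): name is "side" or "top" or "wrist"; returns the picture (420x560x3 uint8, red, green, blue); there is no depth.
- cams.calibration(name): a dict with "mtx" (3x3 intrinsics, pixels), "k1" (the pictures are not rectified: a ray, as slopes to the right and down, at radius r is drawn at 1 + k1 r^2 times it, then the intrinsics apply), "position" and "attitude" of the camera in the world; the wrist camera has in their place "mount" (4x4, takes a point from camera to tool coordinates, whose origin is the TCP and whose axes are the flange's). Camera axes: x right, y down, z forward; pixel columns grow to the right and rows downward; lengths in mm; the calibration is good to about 2 mm. A picture is of the moment at which its call begins: read the wrist's pose just before it. calibration takes no time and is no camera call.
- finish_job(): hands the job in; it is judged then, once.
The state is a dict: "clock": time; "joint_positions": joint angles; "qvel": joint speeds; "tau": joint torques, N m; "eef_pos": TCP position; "orientation": TCP orientation; "wrist_force": force on the tool from outside, world axes, zero at the start; "torque": the same for the moment, N m; "grip_width": finger opening in mm; "grasp_force": force on a finger pad.
Only numpy, scipy, OpenCV 4.12 (cv2) and the standard library are available. Lean on these libraries where they do the work, as an engineer would, in place of code of your own. Each camera call takes 0.05 s, during which the arm holds its last target. There are 200 camera calls.

TASK

The beater of the countertop ice cream machine has been washed and stands on the counter: take it by its squared head, lower it over the drive shaft in the machine's bowl, turn it until its splines mesh, and slide it fully home so that the rubber seal under its hub is squeezed flat. Do not ram it while the splines are still crossed, and leave everything else on the counter where it is. Finish with the gripper still holding the beater pressed down - the seal would lift it again before I can close the drive lock.

Things in the scene. Friction and masses are not known exactly. Their poses are not given: they have to be found in the camera images.
- beater: Cast aluminium beater (dasher), 0.36 to 0.54 kg, 100 mm tall, standing upright on the counter. Origin: centre of the hub's foot, z up the hub. Round hub skirt 47 mm across up to 60 mm, squared solid grip head on top. Two arms along +x and -x, at most 20 mm wide: floor bars, braces, uprights with white scrapers 75 mm high, out to 85 mm from the axis. Hub socket open at the foot.
- grip_head (a point): Centre of the beater's squared grip head, 34 mm along the beater's x by 30 mm along its y, from 66 to 100 mm above the foot; this point is 83 mm above the foot, on the hub's axis, axes as the beater's. With the TCP here and the fingers closing along y or x the fingertips clear the arms.
- hub_foot (a point): Mouth of the beater's socket, at the body's origin, axes as the beater's. The socket goes 60 mm up into the hub: a bore 24 mm across with four slots 9 mm wide and 37 mm across, lying along the beater's x and y.
- machine: Countertop batch freezer, fixed, steel housing 280 mm wide (y), x from -140 to +240 mm, a round open bowl in its top. Origin: on the counter under the bowl's axis; x to its back, black control panel at -x. Bowl rim (grey) 220 mm above the counter, 190 mm across inside, floor 115 mm above the counter. The drive shaft stands on the bowl's axis.
- spline_top (a point): On the drive shaft's axis at the top of its four splines, 145 mm above the counter, 30 mm above the bowl's floor; z up, x and y along the splines (6 mm wide, 33 mm across), turning with the shaft. Above it stands a plain round pilot, 22 mm across, 30 mm high, its tip tapered to 12 mm.
- shaft_tip (a point): Top of the drive shaft, 175 mm above the counter, axes as spline_top. Splines mesh when the beater's x lies along the shaft's x or y (any quarter turn) within about 5 degrees; until then the hub's foot rests on the spline tops. Meshed, the foot meets the seal 18 mm below spline_top and is fully home 25 mm below it.
- drive_shaft (a joint): Angle of the drive shaft (rad) about the upright, counted from the machine's own x; it stands at a different angle each time. Its gearing holds it: turning it takes about 0.4 N m.
- boot_seal (a joint): Squeeze (m) of the black rubber boot seal round the shaft's foot, 46 mm across: 0 free (top 12 mm above the bowl's floor), 0.007 flat, where it stops dead. It pushes up with 7 N free and 11.5 N flat, more than the beater weighs: the gripper must add 6 to 8 N to keep the beater home.
- shaker: Bystander: yellow melamine sprinkle shaker, 54 mm across, 112 mm high, upright. Origin under its centre.
- disher: Bystander: lever-release ice cream disher lying along its x, 235 mm long (62 mm cup at +x), 39 mm high. Origin on the counter near its middle.
- topping_bin: Bystander: squat steel topping bin with cam-lock lid, 188 x 158 mm, 130 mm high. Origin under its centre.
- ladle: Bystander: aluminium ladle lying along its x, 335 mm long (90 mm bowl at +x), 46 mm high. Origin on the counter near its middle.
- malt_cup: Bystander: tall steel malt cup, 94 mm across, 165 mm high, upright. Origin under its centre.
- squeeze_bottle: Bystander: white squeeze bottle, 62 mm across, 190 mm high, upright. Origin under its centre.
Things that resemble listed ones, but are neither listed nor needed, are in the scene too. Leave any green or purple look-alike of the beater alone.

How it is judged:
By the outcome, as a careful person would: the job done as asked, in the order asked, and still so for the second after the job is handed in, while the arm keeps its last pose, push and grip.
It also fails if it takes over 48 s, if anything falls off the work surface, if the arm or the gripper's body presses on something with over 40 N, if the wrist force passes 120 N, or if a joint passes its speed limit or range.

## Working session

There is one attempt and no reset: what is moved stays moved. The work goes in short steps, Python scripts to look and compute and a shell command to move; the robot and the scene stay as the last step left them, time stands still between calls to the robot, and variables do not carry over. Pictures are saved under pics/ and viewed, at most 10 in all, crops included, and the job is handed in when it is done.

```bash
mkdir -p pics
cat > h.py <<'E'
import numpy as np, cv2
from station import sensors, cams
def snap(n,f):
    o=sensors.get_obs(); im=cams.snapshot(n); cv2.imwrite(f'pics/{f}.png',im[:,:,::-1]); np.savez(f'pics/{f}.npz',p=o['eef_pos'],R=o['orientation']); return im,o
def cam(n,o=None):
    c=cams.calibration(n); K=np.array(c['mtx'])
    if n=='wrist':
        T=np.eye(4);T[:3,:3]=o['orientation'];T[:3,3]=o['eef_pos'];T=T@np.array(c['mount']);return K,c['k1'],T[:3,3],T[:3,:3]
    return K,c['k1'],np.array(c['position'],float),np.array(c['attitude'],float).reshape(3,3)
def ray(C,u,v):
    K,k1,p,R=C; d=cv2.undistortPoints(np.array([[[u,v]]],float),K,np.array([k1,0,0,0.]))[0,0]
    d=R@np.array([d[0],d[1],1]); return p,d
def onz(C,u,v,z):
    p,d=ray(C,u,v); return p+d*(z-p[2])/d[2]
def proj(C,P):
    K,k1,p,R=C; return cv2.projectPoints((R.T@(np.array(P,float)-p))[None],np.zeros(3),np.zeros(3),K,np.array([k1,0,0,0.]))[0][0,0]
E
python3 - <<'E'
from h import *
np.set_printoptions(precision=2,suppress=True)
a,_=snap('top','top0');b,_=snap('side','side0');w,_=snap('wrist','w0')
for n in('top','side','wrist'):print(n,cams.calibration(n))
print(sensors.get_obs())
E
```

```text
top {'mtx': array([[398.78,   0.  , 269.41],
       [  0.  , 398.78, 212.56],
       [  0.  ,   0.  ,   1.  ]]), 'k1': -0.11655542213378213, 'position': array([ 374.9 ,   -3.35, 1341.1 ]), 'attitude': array([[ 0.01, -0.99,  0.1 ],
       [-1.  , -0.01,  0.  ],
       [-0.  , -0.1 , -1.  ]])}
side {'mtx': array([[502.05,   0.  , 284.16],
       [  0.  , 502.05, 212.44],
       [  0.  ,   0.  ,   1.  ]]), 'k1': -0.02963599996673142, 'position': array([ 163.08, 1288.84, 1120.79]), 'attitude': array([[-0.97, -0.14,  0.18],
       [-0.23,  0.59, -0.77],
       [ 0.  , -0.79, -0.61]])}
wrist {'mtx': array([[361.27,   0.  , 277.04],
       [  0.  , 361.27, 199.79],
       [  0.  ,   0.  ,   1.  ]]), 'k1': -0.07682977459658907, 'mount': array([[   0.  ,   -0.96,   -0.28,   76.96],
       [   1.  ,    0.  ,   -0.  ,   -0.34],
       [   0.  ,   -0.28,    0.96, -144.68],
       [   0.  ,    0.  ,    0.  ,    1.  ]])}
{'clock': 0.15, 'joint_positions': array([-55.31,  22.08,   0.4 ,  -0.02, -68.41, -14.82]), 'qvel': array([ 0.02, -0.14,  0.3 ,  0.15, -0.06, -0.07]), 'tau': array([ -0.  , -39.11,  18.76,   4.22,   0.01,  -0.  ]), 'eef_pos': array([ 212.3 , -587.4 ,  240.41]), 'orientation': array([[-0.94, -0.34, -0.  ],
       [-0.34,  0.94,  0.  ],
       [ 0.  ,  0.  , -1.  ]]), 'wrist_force': array([ 0.65, -0.02, -0.05]), 'torque': array([-0.02,  0.04, -0.05]), 'grasp_force': 0.0, 'grip_width': 86.84837998403836}
```

View pics/top0.png

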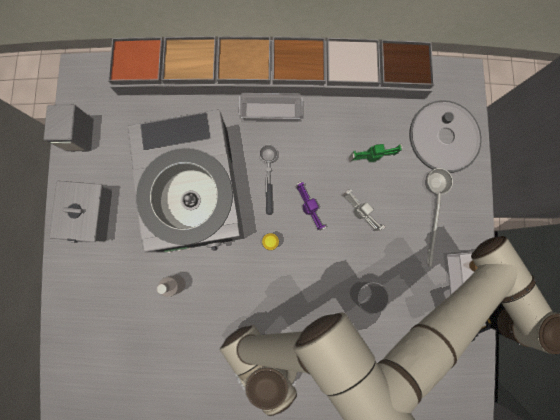

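View pics/side0.png

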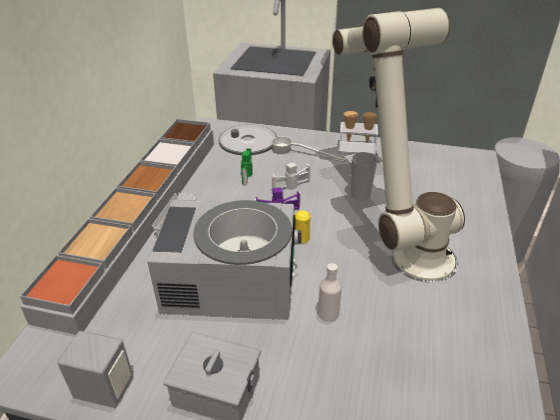

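Top view: candidates for the beater are bare aluminium at (364,210), purple at (311,206) and green at (376,152). By the description the bare aluminium one with white scrapers is the beater. The machine bowl is at about (187,200) and the shaft at (190,200). I'll check the choice in a close crop.

Run:
```python
from h import *
a=cv2.imread('pics/top0.png')
f=lambda x0,y0:cv2.resize(a[y0:y0+60,x0:x0+60],(400,400),interpolation=cv2.INTER_CUBIC)
g=cv2.resize(a[145:265,130:250],(400,400),interpolation=cv2.INTER_CUBIC)
cv2.imwrite('pics/crop1.png',np.hstack([f(334,180),g]))
C=cam('top')
print('head',onz(C,364,210,100),'ends',onz(C,347,192,75),onz(C,381,229,75),'shaft',onz(C,190,200,175))
```

```text
head [ 511.15889853 -299.01981549  100.        ] ends [ 571.46090783 -250.19416781   75.        ] [ 453.39605349 -359.77086193   75.        ] shaft [525.51276922 234.45793689 175.        ]
```

View pics/crop1.png

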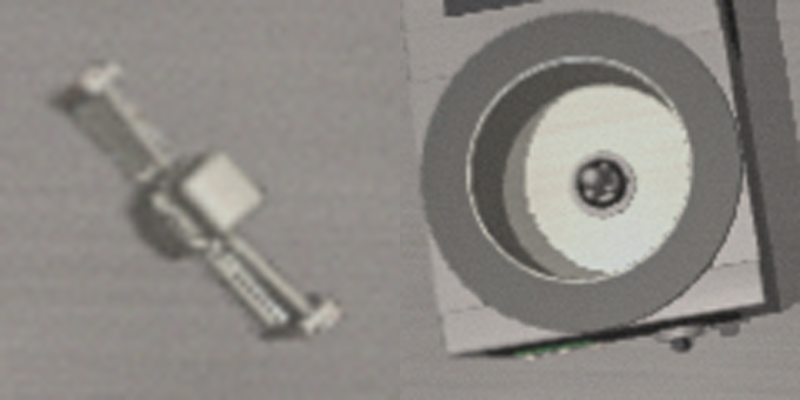

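The crop confirms a bare aluminium two-armed beater with white scrapers and a square head at about (367,209). The shaft tip is at about (191.5,199). Next I move above the beater.

```bash
python3 -m pendant '[{"tx":4,"ty":3,"yaw":8},{"tx":8,"ty":6,"yaw":16},{"tx":12,"ty":9,"yaw":23},{"tx":15,"ty":13,"yaw":23},{"tx":18,"ty":17,"yaw":23}]'
python3 -m pendant '[{"tx":3,"ty":3},{"tx":6,"ty":6},{"tx":9,"ty":8.5},{"tx":12.2,"ty":11},{"tx":12.2,"ty":11}]'
```

```text
invalid input at $[0]: expected keys tx, ty, tz, yaw, grip
invalid input at $[0]: expected keys tx, ty, tz, yaw, grip
```

Run:
```python
from h import *
w,o=snap('wrist','w1'); print(o['eef_pos'],o['orientation'][:,1])
C=cam('wrist',o); print(C[2],proj(C,(514,-308,100)))
```

```text
[ 212.30046685 -587.39648934  240.41425491] [-0.33976498  0.94050893  0.00164621]
[ 140.12321812 -614.08225655  385.10370317] [410.60682882 497.75791399]
```

View pics/w1.png

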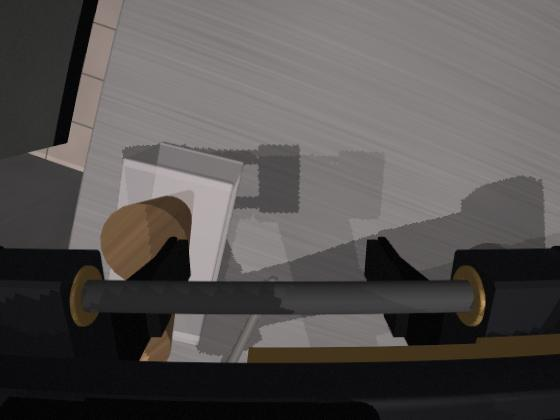

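The moves were refused because every row needs all five keys. The picture is therefore still the start view, with a cone holder at (180,230).

```bash
python3 -m pendant '[{"tx":4,"ty":3,"tz":0,"yaw":8,"grip":8.7},{"tx":8,"ty":6,"tz":0,"yaw":16,"grip":8.7},{"tx":12,"ty":9,"tz":0,"yaw":23,"grip":8.7},{"tx":15,"ty":13,"tz":0,"yaw":23,"grip":8.7},{"tx":18,"ty":17,"tz":0,"yaw":23,"grip":8.7}]'
python3 -m pendant '[{"tx":3,"ty":3,"tz":0,"yaw":0,"grip":8.7},{"tx":6,"ty":6,"tz":0,"yaw":0,"grip":8.7},{"tx":9,"ty":8.5,"tz":0,"yaw":0,"grip":8.7},{"tx":12.2,"ty":11,"tz":0,"yaw":0,"grip":8.7},{"tx":12.2,"ty":11,"tz":0,"yaw":0,"grip":8.7}]'
python3 - <<'E'
from h import *
w,o=snap('wrist','w1'); print(o['eef_pos'],o['orientation'][:,1])
C=cam('wrist',o); print(C[2],proj(C,(514,-308,100)))
E
```

```text
clock: 0.7
eef_pos: [393.5, -416.1, 240.9]
orientation: [[-0.733, -0.68, -0.0], [-0.68, 0.733, 0.0], [0.0, 0.001, -1.0]]
wrist_force: [1.0, -0.5, -0.4]
grip_width: 87.5
grasp_force: 0.0
clock: 1.2
eef_pos: [517.6, -305.1, 240.6]
orientation: [[-0.73, -0.684, 0.001], [-0.684, 0.73, 0.0], [-0.001, -0.0, -1.0]]
wrist_force: [-0.9, -0.2, -0.2]
grip_width: 87.1
grasp_force: 0.0
[ 517.56404574 -305.05415538  240.62481172] [-6.83937377e-01  7.29540699e-01 -1.79242025e-04]
[ 461.48571451 -358.09221052  385.26641458] [277.97293659 186.89618861]
```

View pics/w1.png

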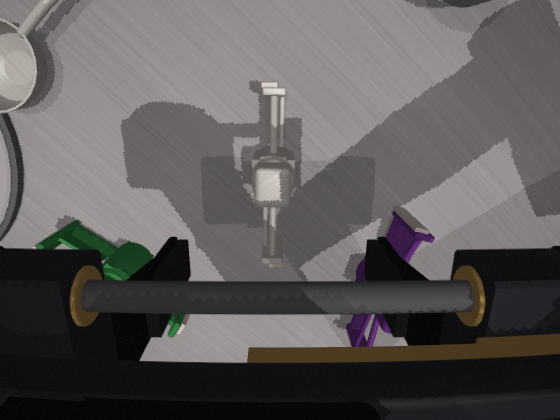

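The wrist view shows the beater's head top at (272,185) and arm ends at (273,90) and (272,262). Its arms already run along tool x. The green and purple look-alikes lie outside the finger path.

Run:
```python
from h import *
im=cv2.imread('pics/w1.png'); d=np.load('pics/w1.npz'); C=cam('wrist',dict(eef_pos=d['p'],orientation=d['R']))
m=(im.min(2)>185).astype(np.uint8); m[:150]=0;m[215:]=0;m[:,:240]=0;m[:,310:]=0
n,l,s,c=cv2.connectedComponentsWithStats(m); print(s[1:].tolist(),c[1:].tolist())
P=onz(C,272.5,184.5,100); print('head',P,'d',P-d['p'])
a,b=onz(C,273.5,90,75),onz(C,272,262,75); print(a,b,np.degrees(np.arctan2(*(a-b)[[1,0]])),(a+b)/2)
print('toolx',np.degrees(np.arctan2(d['R'][1,0],d['R'][0,0])))
```

```text
[[261, 172, 1, 1, 1], [264, 172, 2, 1, 2], [264, 172, 9, 5, 14], [264, 173, 16, 21, 188]] [[261.0, 172.0], [264.5, 172.0], [267.57142857142856, 173.71428571428572], [273.0159574468085, 182.01063829787233]]
head [ 515.5817813  -312.61874953  100.        ] d [  -1.98226443   -7.56459415 -140.62481172]
[ 460.85605493 -362.97695013   75.        ] [ 575.74480335 -257.6242668    75.        ] -137.47925753342898 [ 518.30042914 -310.30060846   75.        ]
toolx -136.84789861079247
```

```bash
python3 -m pendant '[{"tx":-0.1,"ty":-0.7,"tz":-4,"yaw":-0.5,"grip":8.7},{"tx":-0.1,"ty":-0.7,"tz":-8,"yaw":-0.5,"grip":8.7},{"tx":-0.1,"ty":-0.7,"tz":-12,"yaw":-0.5,"grip":8.7},{"tx":-0.1,"ty":-0.7,"tz":-15.6,"yaw":-0.5,"grip":8.7},{"tx":-0.1,"ty":-0.7,"tz":-15.6,"yaw":-0.5,"grip":8.7}]'
python3 - <<'E'
from h import *
w,o=snap('wrist','w2'); print(o['eef_pos'],o['wrist_force'])
C=cam('wrist',o);print(proj(C,[*o['eef_pos'][:2],100]))
E
```

```text
clock: 1.75
eef_pos: [508.7, -314.1, 80.0]
orientation: [[-0.741, -0.672, -0.011], [-0.672, 0.741, 0.005], [0.005, 0.011, -1.0]]
wrist_force: [-0.8, -0.2, -0.4]
grip_width: 87.5
grasp_force: 0.0
[ 508.73563223 -314.08716237   79.99062928] [-0.80952674 -0.20070259 -0.35999099]
[278.52956592 298.80486341]
```

View pics/w2.png

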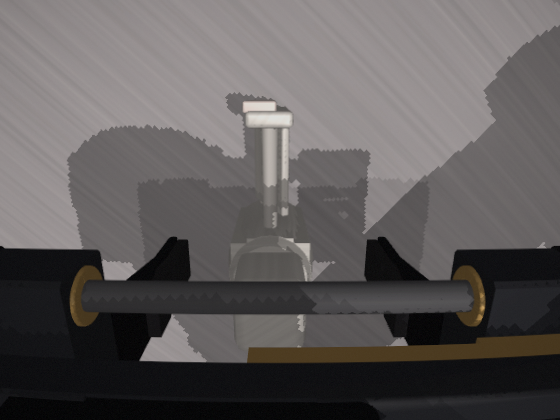

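The head now sits between the fingers, at columns 232 to 310 and rows 240 to 350. The arm had not settled, so I let it settle before closing.

```bash
python3 -m pendant '[{"tx":0,"ty":0,"tz":0,"yaw":0,"grip":8.7},{"tx":0,"ty":0,"tz":0,"yaw":0,"grip":8.7},{"tx":0,"ty":0,"tz":0,"yaw":0,"grip":8.7}]'
python3 - <<'E'
from h import *
w,o=snap('wrist','w3'); p=o['eef_pos'];R=o['orientation'];print(p,np.degrees(np.arctan2(R[1,0],R[0,0])))
C=cam('wrist',o)
# head-top corners predicted if centred on TCP
for sx in(17,-17):
  for sy in(15,-15):print(proj(C,[*(p+R@[sx,sy,0])[:2],100]).round(1))
g=cv2.cvtColor(w,cv2.COLOR_RGB2GRAY).astype(int)
for r in(255,262,270,275):print(r,g[r,215:325:2].tolist())
for c in(255,270,285): print(c,g[225:285:2,c].tolist())
E
```

```text
clock: 2.1
eef_pos: [514.5, -315.3, 87.5]
orientation: [[-0.739, -0.674, 0.004], [-0.674, 0.739, -0.001], [-0.002, -0.004, -1.0]]
wrist_force: [-0.5, 0.2, 0.4]
grip_width: 86.9
grasp_force: 0.0
[ 514.5088839  -315.25092366   87.48896836] -137.62671581243248
[315.5 251.7]
[240.3 251.5]
[312.8 324.2]
[242.8 324. ]
255 [88, 90, 92, 89, 88, 87, 87, 88, 87, 88, 88, 88, 86, 93, 90, 92, 103, 83, 84, 85, 86, 87, 88, 88, 87, 88, 87, 86, 88, 88, 89, 89, 87, 87, 86, 89, 89, 87, 86, 86, 87, 88, 89, 88, 89, 92, 92, 92, 91, 146, 122, 122, 132, 126, 132]
262 [90, 90, 86, 83, 85, 89, 91, 91, 90, 88, 88, 88, 87, 96, 93, 109, 88, 85, 86, 86, 89, 91, 92, 93, 91, 89, 90, 90, 91, 92, 92, 91, 90, 90, 90, 91, 92, 90, 88, 93, 94, 93, 95, 94, 97, 97, 93, 92, 91, 93, 157, 127, 136, 138, 144]
270 [86, 88, 91, 89, 91, 91, 89, 87, 84, 85, 88, 90, 90, 92, 90, 92, 95, 104, 107, 109, 112, 111, 108, 109, 111, 112, 114, 113, 110, 110, 109, 110, 112, 110, 108, 107, 106, 107, 107, 107, 108, 132, 155, 155, 154, 153, 150, 147, 149, 135, 103, 130, 129, 91, 88]
275 [89, 89, 86, 85, 87, 89, 89, 89, 90, 89, 87, 84, 85, 86, 99, 88, 101, 104, 107, 108, 111, 112, 115, 115, 115, 114, 113, 113, 115, 116, 113, 111, 110, 112, 111, 112, 112, 113, 114, 115, 115, 157, 181, 178, 175, 176, 176, 169, 162, 153, 123, 95, 86, 86, 86]
255 [83, 85, 84, 107, 96, 95, 93, 94, 84, 84, 84, 83, 84, 86, 86, 86, 85, 86, 87, 92, 99, 106, 111, 111, 110, 111, 113, 115, 73, 37]
270 [97, 95, 96, 97, 96, 108, 109, 91, 82, 83, 84, 84, 85, 86, 85, 86, 87, 86, 87, 93, 100, 107, 112, 112, 112, 114, 117, 113, 72, 37]
285 [123, 116, 117, 119, 139, 121, 109, 93, 85, 86, 87, 88, 88, 88, 88, 89, 89, 89, 89, 94, 98, 103, 107, 107, 110, 112, 115, 115, 74, 38]
```

```bash
python3 -m pendant '[{"tx":0.25,"ty":0.3,"tz":-0.2,"yaw":0,"grip":8.7},{"tx":0.25,"ty":0.3,"tz":-0.2,"yaw":0,"grip":5},{"tx":0.25,"ty":0.3,"tz":-0.2,"yaw":0,"grip":2},{"tx":0.25,"ty":0.3,"tz":-0.2,"yaw":0,"grip":2},{"tx":0.25,"ty":0.3,"tz":-0.2,"yaw":0,"grip":2}]' 45
python3 -m pendant '[{"tx":0,"ty":0,"tz":0,"yaw":0,"grip":2},{"tx":0,"ty":0,"tz":0,"yaw":0,"grip":2},{"tx":0,"ty":0,"tz":0,"yaw":0,"grip":2},{"tx":0,"ty":0,"tz":0,"yaw":0,"grip":2},{"tx":0,"ty":0,"tz":0,"yaw":0,"grip":2}]'
python3 - <<'E'
from h import *
w,o=snap('wrist','w4'); p=o['eef_pos'];R=o['orientation'];print(p,np.degrees(np.arctan2(R[1,0],R[0,0])))
C=cam('wrist',o)
for sx in(17,-17):
  for sy in(15,-15):print(proj(C,[*(p+R@[sx,sy,0])[:2],100]).round(1))
g=cv2.cvtColor(w,cv2.COLOR_RGB2GRAY).astype(int)
for c in(260,270,280): print(c,g[225:285:2,c].tolist())
E
```

```text
clock: 2.65
eef_pos: [515.9, -311.7, 83.2]
orientation: [[-0.739, -0.674, -0.0], [-0.674, 0.739, 0.0], [0.0, 0.0, -1.0]]
wrist_force: [0.4, 0.7, -1.3]
grip_width: 62.3
grasp_force: 0.0
clock: 3.15
eef_pos: [516.0, -312.0, 84.4]
orientation: [[-0.738, -0.674, 0.0], [-0.674, 0.738, -0.001], [0.0, -0.0, -1.0]]
wrist_force: [-3.0, 0.6, 5.4]
grip_width: 29.6
grasp_force: 91.3
[ 516.04421156 -311.96993398   84.3794278 ] -137.60058336237955
[316.4 254.8]
[239.6 254.8]
[313.6 328.6]
[242.2 328.5]
260 [109, 109, 110, 107, 117, 105, 97, 99, 100, 99, 100, 100, 100, 102, 101, 101, 101, 106, 112, 118, 123, 128, 131, 131, 128, 130, 131, 130, 82, 44]
270 [110, 111, 114, 125, 123, 106, 97, 98, 99, 98, 100, 101, 101, 101, 101, 103, 102, 107, 115, 120, 124, 126, 130, 130, 129, 126, 127, 129, 84, 43]
280 [108, 111, 119, 126, 124, 104, 96, 97, 96, 98, 98, 98, 99, 99, 100, 101, 100, 106, 112, 120, 123, 124, 124, 126, 129, 129, 132, 133, 85, 43]
```

```bash
python3 -m pendant '[{"tx":0,"ty":0,"tz":3,"yaw":0,"grip":2},{"tx":0,"ty":0,"tz":8,"yaw":0,"grip":2},{"tx":0,"ty":0,"tz":13,"yaw":0,"grip":2},{"tx":0,"ty":0,"tz":18,"yaw":0,"grip":2},{"tx":0,"ty":2,"tz":22,"yaw":0,"grip":2}]'
python3 -m pendant '[{"tx":0.5,"ty":4,"tz":3,"yaw":0,"grip":2},{"tx":1.5,"ty":8,"tz":4,"yaw":0,"grip":2},{"tx":2,"ty":12.5,"tz":4,"yaw":0,"grip":2},{"tx":2.5,"ty":17,"tz":4,"yaw":0,"grip":2},{"tx":3,"ty":21.5,"tz":4,"yaw":0,"grip":2}]'
python3 -m pendant '[{"tx":1,"ty":4.5,"tz":0,"yaw":0,"grip":2},{"tx":2,"ty":9,"tz":0,"yaw":0,"grip":2},{"tx":3,"ty":13.5,"tz":0,"yaw":0,"grip":2},{"tx":3.8,"ty":18,"tz":0,"yaw":0,"grip":2},{"tx":3.8,"ty":22,"tz":0,"yaw":0,"grip":2}]'
python3 -m pendant '[{"tx":0,"ty":2.8,"tz":0,"yaw":0,"grip":2},{"tx":0,"ty":2.8,"tz":0,"yaw":0,"grip":2},{"tx":0,"ty":2.8,"tz":0,"yaw":0,"grip":2},{"tx":0,"ty":2.8,"tz":0,"yaw":0,"grip":2}]'
python3 - <<'E'
from h import *
w,o=snap('wrist','w5');print(o['eef_pos'],o['grasp_force'],o['wrist_force'])
C=cam('wrist',o);print(proj(C,(527,234,175)),proj(C,(527,234,145)),proj(C,o['eef_pos']-[0,0,83]))
E
```

```text
clock: 3.7
eef_pos: [515.6, -292.8, 305.1]
orientation: [[-0.74, -0.672, 0.001], [-0.672, 0.74, -0.0], [-0.0, -0.001, -1.0]]
wrist_force: [1.6, 0.7, -3.7]
grip_width: 29.9
grasp_force: 87.5
clock: 4.2
eef_pos: [544.9, -74.8, 341.8]
orientation: [[-0.739, -0.674, -0.003], [-0.674, 0.739, 0.001], [0.002, 0.003, -1.0]]
wrist_force: [0.5, -0.1, -4.0]
grip_width: 29.4
grasp_force: 87.0
clock: 4.7
eef_pos: [583.6, 145.6, 341.0]
orientation: [[-0.739, -0.674, -0.004], [-0.674, 0.739, -0.0], [0.003, 0.002, -1.0]]
wrist_force: [-0.0, 0.8, -4.3]
grip_width: 29.4
grasp_force: 87.0
clock: 5.1
eef_pos: [583.5, 170.4, 342.5]
orientation: [[-0.739, -0.673, -0.002], [-0.673, 0.739, -0.001], [0.002, 0.001, -1.0]]
wrist_force: [-0.1, 0.3, -3.1]
grip_width: 29.8
grasp_force: 87.0
[583.54411576 170.38626261 342.49875138] 86.96904272404936 [-0.13343801  0.3005448  -3.12425295]
[372.4771093  186.15456909] [364.68802512 178.69001395] [277.58521518 215.28124098]
```

View pics/w5.png

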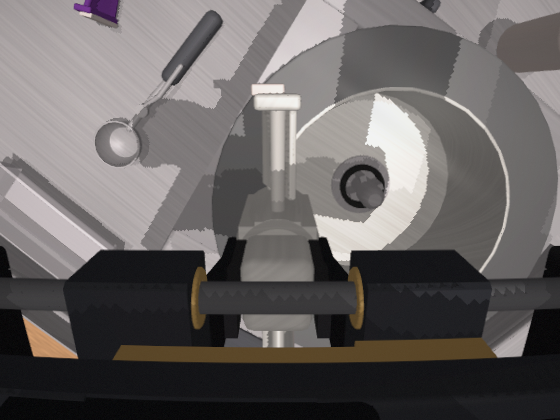

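The beater is held. The bowl shows the shaft tip at about (372,192) and the black seal ring around (361,186). I enlarge it to read the spline angle.

Run:
```python
from h import *
im=cv2.imread('pics/w5.png')[155:219,330:400]
im=cv2.resize(im,None,fx=9,fy=9,interpolation=cv2.INTER_CUBIC)
g=(np.clip(im.astype(float)/150,0,1)**.6*255).astype(np.uint8)
cv2.imwrite('pics/crop2.png',g)
```

```text
(no output)
```

View pics/crop2.png

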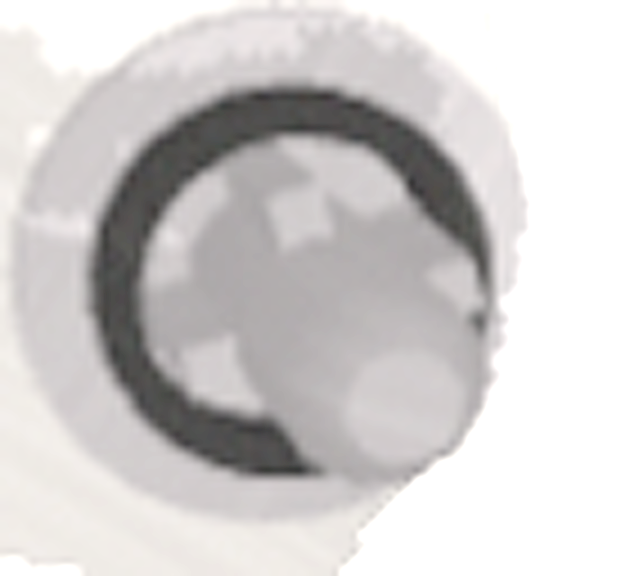

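The crop shows the tip disc centre at (408,408) and three bright spline tops, at (300,215), (215,370) and (460,285).

Run:
```python
from h import *
d=np.load('pics/w5.npz'); C=cam('wrist',dict(eef_pos=d['p'],orientation=d['R']))
f=lambda x,y,z:onz(C,330+(x+.5)/9-.5,155+(y+.5)/9-.5,z)
T=f(408,408,175);a,l,r=f(300,215,145),f(215,370,145),f(460,285,145)
ang=lambda v:np.degrees(np.arctan2(v[1],v[0]))
tx=ang(d['R'][:,0])
print('tip',T,'mid',(l+r)/2,'seal ring',f(292,280,127))
print('angles mod90',[ang(v)%90 for v in(l-r,a-(l+r)/2,a-T,l-T,r-T)],np.linalg.norm(a-T),np.linalg.norm(l-T),np.linalg.norm(r-T),'toolx',tx%90)
print('offset',T-d['p'])
# beater in same image: end bar
print(f(0,0,145)[:2])
```

```text
tip [534.34150463 244.95414661 175.        ] mid [534.00738765 244.66008178 145.        ] seal ring [534.00483966 243.34725615 127.        ]
angles mod90 [np.float64(62.42315584229942), np.float64(63.769014086836975), np.float64(63.07176270942368), np.float64(60.710916366955544), np.float64(64.09686377250725)] 33.083995387253886 33.063767963000764 33.19952761904892 toolx 42.32237709196565
offset [ -49.20261113   74.567884   -167.49875138]
[533.39261813 192.0415988 ]
```

```bash
python3 -m pendant '[{"tx":-3,"ty":3,"tz":0,"yaw":7,"grip":2},{"tx":-6,"ty":6,"tz":0,"yaw":14,"grip":2},{"tx":-9,"ty":8.5,"tz":0,"yaw":20.5,"grip":2},{"tx":-12.5,"ty":11.3,"tz":0,"yaw":20.5,"grip":2},{"tx":-12.5,"ty":11.3,"tz":0,"yaw":20.5,"grip":2}]'
python3 -m pendant '[{"tx":0,"ty":0,"tz":0,"yaw":0,"grip":2},{"tx":0,"ty":0,"tz":0,"yaw":0,"grip":2},{"tx":0,"ty":0,"tz":0,"yaw":0,"grip":2}]'
python3 - <<'E'
from h import *
w,o=snap('wrist','w6');C=cam('wrist',o)
u,v=proj(C,(534.3,244.9,175));print(u,v); u0,v0=int(u)-40,int(v)-40
print(u0,v0)
im=cv2.imread('pics/w6.png')[v0:v0+66,u0:u0+80]
im=cv2.resize(im,None,fx=9,fy=9,interpolation=cv2.INTER_CUBIC)
cv2.imwrite('pics/crop3.png',(np.clip(im.astype(float)/150,0,1)**.6*255).astype(np.uint8))
E
```

```text
clock: 5.65
eef_pos: [455.9, 285.5, 343.9]
orientation: [[-0.453, -0.892, -0.001], [-0.892, 0.453, 0.002], [-0.001, 0.001, -1.0]]
wrist_force: [0.9, -0.8, -3.0]
grip_width: 29.6
grasp_force: 83.2
clock: 5.95
eef_pos: [459.7, 283.2, 343.2]
orientation: [[-0.458, -0.889, -0.0], [-0.889, 0.458, -0.0], [0.0, -0.0, -1.0]]
wrist_force: [0.7, -0.7, -4.9]
grip_width: 29.5
grasp_force: 83.2
183.93915180201236 184.73845581032455
143 144
```

View pics/crop3.png

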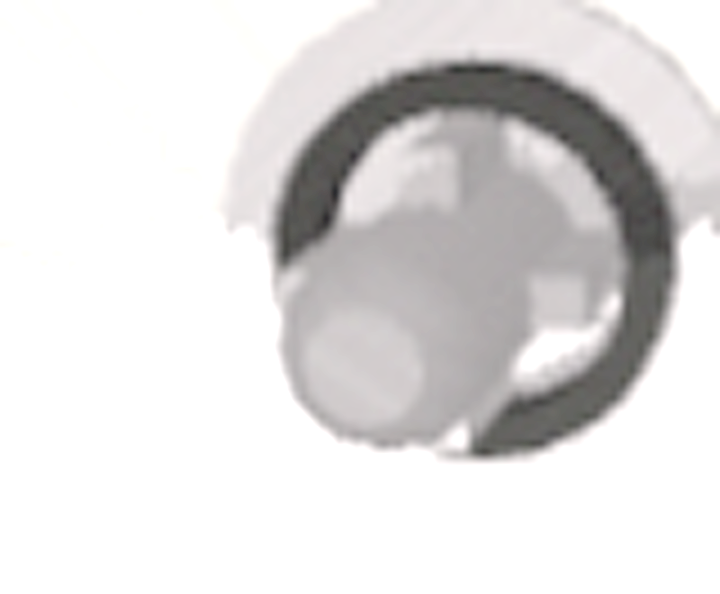

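This second view shows the tip disc at (362,368) and spline tops at (432,180) and (558,300). They lie along the image axes, so the yaw is about right.

Run:
```python
from h import *
d=np.load('pics/w6.npz'); C=cam('wrist',dict(eef_pos=d['p'],orientation=d['R']))
f=lambda x,y,z:onz(C,143+(x+.5)/9-.5,144+(y+.5)/9-.5,z)
T=f(362,368,175);a,r=f(432,180,145),f(558,300,145)
ang=lambda v:np.degrees(np.arctan2(v[1],v[0]))
print('tip',T,'seal',f(475,260,127),'toolx',ang(d['R'][:,0])%90)
ta=f(432,210,145)-f(432,150,145)
for c in (T,np.array([534.3,244.9,0])): print([ang((v-c)[:2])%90 for v in(a,r)],[np.linalg.norm((v-c)[:2]) for v in(a,r)])
# corner edges of splines: direction of spline side edges
print('a-r dir mod 90 (+45):',(ang(a-r)+45)%90)
g=(f(362,368,175)-d['p']);print('offset in tool',d['R'].T@g)
d5=np.load('pics/w5.npz');print(d5['R'].T@(np.array([534.34,244.95,175])-d5['p']))
# triangulate tip from both wrist views
C5=cam('wrist',dict(eef_pos=d5['p'],orientation=d5['R']))
p1,v1=ray(C5,330+408.5/9-.5,155+408.5/9-.5);p2,v2=ray(C,143+362.5/9-.5,144+368.5/9-.5)
s=np.linalg.lstsq(np.c_[v1,-v2],p2-p1,rcond=None)[0];print('tri',p1+v1*s[0],p2+v2*s[1])
```

```text
tip [535.09312826 244.1851724  175.        ] seal [533.93580197 243.88276723 127.        ] toolx 62.73911520224155
[np.float64(58.740753116518036), np.float64(63.44650852773182)] [np.float64(13.399812784347933), np.float64(13.844990248575412)]
[np.float64(63.15126977154155), np.float64(64.71985915264594)] [np.float64(13.639696238287977), np.float64(12.819137244106344)]
a-r dir mod 90 (+45): 62.10996318331371
offset in tool [ 1.23684951e-01 -8.48333179e+01  1.68166772e+02]
[-14.13005095  88.14862319 167.53145837]
tri [534.10245606 243.85971089 177.56556052] [534.17593272 243.93778203 177.59892299]
```

```bash
python3 -m pendant '[{"tx":3.7,"ty":-2,"tz":0,"yaw":0,"grip":2},{"tx":7.4,"ty":-4,"tz":0,"yaw":0,"grip":2},{"tx":7.4,"ty":-4,"tz":0,"yaw":0,"grip":2},{"tx":7.4,"ty":-4,"tz":-3,"yaw":0,"grip":2},{"tx":7.4,"ty":-4,"tz":-6,"yaw":0,"grip":2}]'
python3 -m pendant '[{"tx":0,"ty":0,"tz":-1,"yaw":0,"grip":2},{"tx":0,"ty":0,"tz":-1,"yaw":0,"grip":2},{"tx":0,"ty":0,"tz":-1,"yaw":0,"grip":2},{"tx":0,"ty":0,"tz":-1,"yaw":0,"grip":2}]'
```

```text
clock: 6.5
eef_pos: [534.0, 243.5, 282.9]
orientation: [[-0.458, -0.889, 0.001], [-0.889, 0.458, 0.002], [-0.002, -0.001, -1.0]]
wrist_force: [-0.7, 0.2, -4.8]
grip_width: 29.6
grasp_force: 68.3
clock: 6.9
eef_pos: [533.9, 244.7, 275.4]
orientation: [[-0.456, -0.89, 0.003], [-0.89, 0.456, 0.002], [-0.003, -0.002, -1.0]]
wrist_force: [0.8, -0.4, -4.7]
grip_width: 29.6
grasp_force: 68.3
```

```bash
python3 -m pendant '[{"tx":0,"ty":-0.1,"tz":-0.8,"yaw":0,"grip":2},{"tx":0,"ty":-0.1,"tz":-1.4,"yaw":0,"grip":2},{"tx":0,"ty":-0.1,"tz":-2,"yaw":0,"grip":2},{"tx":0,"ty":-0.1,"tz":-2.5,"yaw":0,"grip":2},{"tx":0,"ty":-0.1,"tz":-2.5,"yaw":0,"grip":2}]'
python3 -m pendant '[{"tx":0,"ty":0,"tz":-0.5,"yaw":0,"grip":2},{"tx":0,"ty":0,"tz":-1,"yaw":0,"grip":2},{"tx":0,"ty":0,"tz":-1.3,"yaw":0,"grip":2},{"tx":0,"ty":0,"tz":-1.3,"yaw":0,"grip":2}]'
```

```text
clock: 7.4
eef_pos: [532.5, 243.0, 247.0]
orientation: [[-0.456, -0.89, -0.002], [-0.89, 0.456, -0.001], [0.002, 0.001, -1.0]]
wrist_force: [-0.5, -0.1, -4.5]
grip_width: 30.0
grasp_force: 68.3
clock: 7.8
eef_pos: [532.7, 243.1, 234.6]
orientation: [[-0.456, -0.89, -0.001], [-0.89, 0.456, -0.001], [0.001, 0.001, -1.0]]
wrist_force: [-0.5, 0.2, -3.3]
grip_width: 29.4
grasp_force: 68.3
```

```bash
python3 -m pendant '[{"tx":0,"ty":0,"tz":-0.3,"yaw":0,"grip":2},{"tx":0,"ty":0,"tz":-0.5,"yaw":0,"grip":2},{"tx":0,"ty":0,"tz":-0.7,"yaw":0,"grip":2},{"tx":0,"ty":0,"tz":-0.7,"yaw":0,"grip":2}]'
python3 -m pendant '[{"tx":0,"ty":0,"tz":-0.2,"yaw":0,"grip":2},{"tx":0,"ty":0,"tz":-0.3,"yaw":0,"grip":2},{"tx":0,"ty":0,"tz":-0.3,"yaw":0,"grip":2}]'
```

```text
clock: 8.2
eef_pos: [532.8, 243.1, 227.9]
orientation: [[-0.456, -0.89, -0.001], [-0.89, 0.456, -0.0], [0.001, 0.0, -1.0]]
wrist_force: [-0.4, 0.6, -4.1]
grip_width: 29.8
grasp_force: 68.3
clock: 8.5
eef_pos: [532.9, 243.2, 225.1]
orientation: [[-0.456, -0.89, -0.0], [-0.89, 0.456, -0.0], [0.0, 0.0, -1.0]]
wrist_force: [0.5, 0.6, -4.3]
grip_width: 29.5
grasp_force: 68.3
```

The foot is below the spline tops without contact force, so the splines are meshing. I continue down gently.

```bash
python3 -m pendant '[{"tx":0,"ty":0,"tz":-0.3,"yaw":0,"grip":2},{"tx":0,"ty":0,"tz":-0.6,"yaw":0,"grip":2},{"tx":0,"ty":0,"tz":-0.6,"yaw":0,"grip":2}]'
python3 -m pendant '[{"tx":0,"ty":0,"tz":-0.3,"yaw":0,"grip":2},{"tx":0,"ty":0,"tz":-0.6,"yaw":0,"grip":2},{"tx":0,"ty":0,"tz":-0.6,"yaw":0,"grip":2}]'
python3 -m pendant '[{"tx":0,"ty":0,"tz":-0.2,"yaw":0,"grip":2},{"tx":0,"ty":0,"tz":-0.4,"yaw":0,"grip":2},{"tx":0,"ty":0,"tz":-0.4,"yaw":0,"grip":2},{"tx":0,"ty":0,"tz":-0.4,"yaw":0,"grip":2}]'
```

```text
clock: 8.8
eef_pos: [532.6, 243.0, 218.5]
orientation: [[-0.456, -0.89, -0.001], [-0.89, 0.456, -0.001], [0.001, 0.001, -1.0]]
wrist_force: [-0.2, -0.6, -3.8]
grip_width: 29.8
grasp_force: 68.3
clock: 9.1
eef_pos: [532.6, 243.1, 212.6]
orientation: [[-0.456, -0.89, -0.001], [-0.89, 0.456, -0.001], [0.001, 0.001, -1.0]]
wrist_force: [-0.0, 0.1, -4.2]
grip_width: 29.6
grasp_force: 68.3
clock: 9.5
eef_pos: [533.1, 243.3, 210.4]
orientation: [[-0.456, -0.89, 0.001], [-0.89, 0.456, 0.0], [-0.001, -0.001, -1.0]]
wrist_force: [-3.1, 0.1, 3.1]
grip_width: 29.3
grasp_force: 68.7
```

```bash
python3 -m pendant '[{"tx":0,"ty":0,"tz":-0.2,"yaw":0,"grip":2},{"tx":0,"ty":0,"tz":-0.3,"yaw":0,"grip":2},{"tx":0,"ty":0,"tz":-0.3,"yaw":0,"grip":2},{"tx":0,"ty":0,"tz":-0.3,"yaw":0,"grip":2}]'
python3 -m pendant '[{"tx":0,"ty":0,"tz":-0.1,"yaw":0,"grip":2},{"tx":0,"ty":0,"tz":-0.2,"yaw":0,"grip":2},{"tx":0,"ty":0,"tz":-0.2,"yaw":0,"grip":2},{"tx":0,"ty":0,"tz":-0.2,"yaw":0,"grip":2}]'
python3 -m pendant '[{"tx":0,"ty":0,"tz":-0.1,"yaw":0,"grip":2},{"tx":0,"ty":0,"tz":-0.2,"yaw":0,"grip":2},{"tx":0,"ty":0,"tz":-0.2,"yaw":0,"grip":2},{"tx":0,"ty":0,"tz":-0.2,"yaw":0,"grip":2}]'
```

```text
clock: 9.9
eef_pos: [533.2, 243.3, 206.9]
orientation: [[-0.456, -0.89, 0.001], [-0.89, 0.456, 0.0], [-0.001, -0.001, -1.0]]
wrist_force: [-3.1, -1.3, 6.0]
grip_width: 29.8
grasp_force: 68.8
clock: 10.3
eef_pos: [533.2, 243.3, 205.2]
orientation: [[-0.456, -0.89, 0.001], [-0.89, 0.456, 0.0], [-0.001, -0.001, -1.0]]
wrist_force: [-3.2, -0.5, 6.7]
grip_width: 29.4
grasp_force: 68.8
clock: 10.7
eef_pos: [533.2, 243.4, 204.5]
orientation: [[-0.455, -0.89, 0.002], [-0.89, 0.455, 0.0], [-0.001, -0.001, -1.0]]
wrist_force: [-6.1, -1.1, 11.4]
grip_width: 29.6
grasp_force: 69.0
```

```bash
python3 -m pendant '[{"tx":0,"ty":0,"tz":-0.1,"yaw":0,"grip":2},{"tx":0,"ty":0,"tz":-0.1,"yaw":0,"grip":2},{"tx":0,"ty":0,"tz":-0.1,"yaw":0,"grip":2},{"tx":0,"ty":0,"tz":-0.1,"yaw":0,"grip":2},{"tx":0,"ty":0,"tz":-0.1,"yaw":0,"grip":2}]'
python3 -m pendant '[{"tx":0,"ty":0,"tz":-0.1,"yaw":0,"grip":2},{"tx":0,"ty":0,"tz":-0.1,"yaw":0,"grip":2},{"tx":0,"ty":0,"tz":-0.1,"yaw":0,"grip":2},{"tx":0,"ty":0,"tz":-0.1,"yaw":0,"grip":2},{"tx":0,"ty":0,"tz":-0.1,"yaw":0,"grip":2}]'
python3 - <<'E'
from h import *
snap('wrist','w7')
E
```

```text
clock: 11.2
eef_pos: [533.3, 243.3, 204.5]
orientation: [[-0.455, -0.89, 0.002], [-0.89, 0.455, 0.001], [-0.002, -0.002, -1.0]]
wrist_force: [-6.5, -1.7, 16.0]
grip_width: 29.9
grasp_force: 69.1
clock: 11.7
eef_pos: [533.3, 243.4, 204.5]
orientation: [[-0.455, -0.891, 0.003], [-0.891, 0.455, 0.001], [-0.002, -0.002, -1.0]]
wrist_force: [-8.2, -1.3, 19.3]
grip_width: 29.4
grasp_force: 69.3
```

View pics/w7.png

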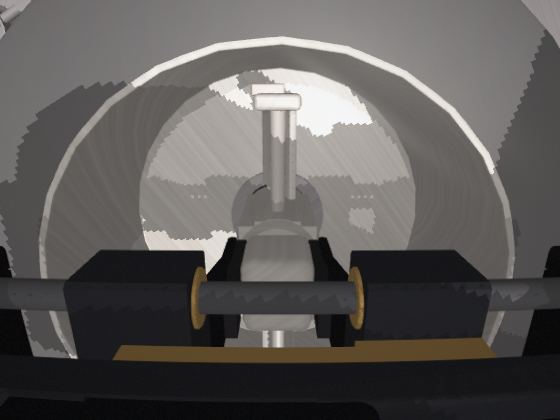

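The beater's hub sits low in the bowl over the seal ring, around (278,205). The head is in the same place in the grip as in the lifted view. TCP z stays at 204.5 while the push rises to 19 N, so it is on the hard stop.

```bash
python3 -c "
from station import finish_job
print(finish_job())"
```

```text
the job is handed in; nothing more can be done
None
```

The beater is meshed on the drive shaft and down on its hard stop with the seal squeezed flat, and the gripper is still holding it down with about 19 N; I handed the job in at about 12 s.

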